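# Index a carving blank by three clicks

## Task

The square blank on its click-stop dividing stand is ready for its next cut: turn it clockwise, seen from above, by exactly three clicks, and let go so that it sits in the third stop. Leave the round blank on the other stand set as it is.

Things in the scene. Friction and masses are not known exactly. Their poses are not given: they have to be found in the camera images.
- square_blank (a joint): Turn of the square blank on its stand, rad: 0 at the start, in a stop; grows clockwise seen from above; range 2.9 either way. 16 stops, 22.5 degrees (0.393 rad) apart: clockwise 0.393, 0.785, then the third, 1.178. Leaving a stop takes about 0.12 N m; released within 9 degrees of a stop, it draws itself in.
- square_blank_grip (a point): On the square blank's vertical turning axis, 16 mm below its top: the grip height. Plain wood block 46 x 46 mm, top at z 104 mm, sides free above z 55 mm; grip across either pair of faces. Site x and y are square to the faces. Below it a notched steel plate, 86 mm across, top z 41 mm, turns with it on a grey foot fixed to the bench (plunger out to 72 mm from the axis, z to 33 mm).
- round_blank (a joint): Turn of the round blank on the other, equal stand, rad: 0 at the start, in a stop; grows clockwise; the same 16 stops. To be left at 0.
- round_blank_grip (a point): On the vertical axis of the round blank (plain wood cylinder 48 mm across, top at z 104 mm), 16 mm below its top. Its stand is fixed to the bench on the other side from the square one's. Not to be turned.
Things that resemble listed ones, but are neither listed nor needed, are in the scene too. Leave any turquoise look-alike of the part that bears square_blank alone. Leave any orange look-alike of the part that bears round_blank alone.

How it is judged:
At the end, for the whole second after the job is handed in: The square blank rests in the third stop clockwise from its start (67.5 degrees, within 10 degrees), and is still; the round blank stands at its starting stop (within 10 degrees) (value of joint square_blank between 1.003 and 1.353 rad and velocity of joint square_blank between -0.1 and 0.1 rad/s and value of joint round_blank between -0.175 and 0.175 rad); the robot touches nothing.
It fails at once if the round blank is turned out of its stop (more than 11 degrees) (value of joint round_blank above 0.196 rad or value of joint round_blank below -0.196 rad).
It also fails if it takes over 32 s, if anything falls off the work surface, if the arm or the gripper's body presses on something with over 40 N, if the wrist force passes 120 N, or if a joint passes its speed limit or range.

## Robot

A 6-joint arm with a two-finger parallel gripper is mounted at the origin on a cart in front of the work surface, level with it; the furniture and walls round the work are solid. World frame = base frame: x ahead of the robot, y to its left, z up, the work surface at z = 0. Lengths are in m, angles in rad, forces in N, time in s.
With the tool pointing down it reaches from about 0.375 to 0.9 m from the base axis. Payload 3.1 kg.
Tool frame: the origin (TCP) lies at the very end of the fingers, on their centre line; the grasp point (between the pads) lies 19 mm behind it (manip.hold_point_z is the distance from the TCP to the grasp point, in m); y points along the fingers, z is the direction in which the jaws open and shut, and the axes are right-handed (so a half turn about y gives the same grasp; the last joint's range is limited). The gripper opens to 85 mm and grips with 20 to 120 N. Pads are 22 mm wide; open, the fingers measure 114 mm over their backs; the gripper's body (76 mm by 85 mm) begins 54 mm behind the grasp point. The pads swing forward as they close: fully open they stand 13 mm farther back than shut.
Start: joints at [1.071, 0.527, 1.433, -0, 1.181, -0.178], TCP at [0.197, 0.593, 0.231] pointing down, gripper open.
Joint ranges: [-3.08, 3.08], [-0.75, 2.2], [0.22, 2.44], [-1.43, 4.57], [0, 2.65], [-2.85, 2.85]. Speed limits (rad/s): [2.79, 2.79, 3.14, 3.14, 3.14, 3.14].

## Interface

Orientations are given as a unit quaternion [x, y, z, w].
In Python, from station import manip, eyes, workorder gives the robot as it stands. The module is installed in compiled form; this text tells all that it offers.
- The arm moves only by the shell command python3 -m jog 'ROWS' [OPENING] [FORCE]. ROWS is JSON, a list of rows, each a list of 2 entries, a list of its own where there are three numbers: the shift along the tool's x, y, z in cm, then the turn about the tool's y in rad. A call has 1 to 20 rows; each row is the pose to reach, as a shift and turn from the pose commanded when the call began, along the tool's axes at that moment; what a row does not reach only later rows make up. A row lasts 1/12 s, in which the tool goes at most 41.7 mm and 7.16 degrees, less where a joint would pass 70% of its speed; a pose out of reach is approached as far as the arm can. A call with a gripper value outside its range is refused whole. OPENING is the finger opening in cm, from 0 to 8.54, set as the call begins (- or left out, the last holds). The fingers move at their own pace and stop on an object; FORCE is the grip in N (left out, the last holds). Time passes only in rows, so rows that repeat a pose let the fingers close. It gives the time, the measured TCP pose, the force and the opening at its end, in the units of the state.
- manip.sense(): the state, without advancing time (a new reading comes with each control period).
- eyes.snapshot(name): name is "side" or "top"; returns a dict with "frame" (400x640x3 uint8, red, green, blue), "vfov" (degrees; the focal length in pixels is half the picture's height over the tangent of half this angle, whatever the lens; pixels are square), "cx", "cy" (the principal point, pixels), "rvec" (rotation vector, rad) and "tvec" (3), from world to camera coordinates, as OpenCV has them. Camera axes: x right, y down, z forward; pixel columns grow to the right and rows downward; lengths in m; the calibration is good to about 2 mm. A picture is of the moment at which its call begins. There is no depth.
- workorder.sign_off(): hands the job in, once; it reports no verdict.
The state is a dict: "t": time; "q": joint angles; "qd": joint speeds; "tau": joint torques, N m; "tcp_pos": TCP position; "tool_rot": TCP orientation; "force": force on the tool from outside, world axes, zero at the start; "ft_torque": the same for the moment, N m; "finger_gap": opening from 0.0 (shut) to 1.0 (fully open).
Only numpy, scipy, OpenCV 4.12 (cv2) and the standard library are available. Lean on these libraries where they do the work, as an engineer would, in place of code of your own. Each camera call takes 0.05 s, during which the arm holds its last target. There are 200 camera calls.

## Working session

There is one attempt and no reset: what is moved stays moved. The work goes in short steps, Python scripts to look and compute and a shell command to move; the robot and the scene stay as the last step left them, time stands still between calls to the robot, and variables do not carry over. Pictures are saved under pics/ and viewed, about 8 in all and at most 12, crops included, and the job is handed in when it is done.

```bash
mkdir -p pics; cat > h.py <<'E'
import numpy as np,cv2
from station import manip,eyes,workorder
def snap(n):
    s=eyes.snapshot(n);f=200/np.tan(np.radians(s['vfov']/2))
    K=np.array([[f,0,s['cx']],[0,f,s['cy']],[0,0,1.]]);R=cv2.Rodrigues(np.array(s['rvec'],float))[0];t=np.array(s['tvec'],float)
    return s['frame'],K,R,t
def ray(K,R,t,u,v,z):
    d=R.T@np.linalg.inv(K)@[u,v,1];c=-R.T@t
    return c+d*(z-c[2])/d[2]
def proj(K,R,t,p):
    q=K@(R@np.array(p)+t);return q[:2]/q[2]
E
python3 - <<'E'
from h import *
for n in('top','side'):
    f,K,R,t=snap(n);cv2.imwrite(f'pics/{n}0.png',f[:,:,::-1]);np.savez(n+'0.npz',f=f,K=K,R=R,t=t);print(n,K[0,0],-R.T@t,R.round(2).tolist())
s=manip.sense();print({k:np.round(s[k],3).tolist() for k in s},manip.hold_point_z)
E
```

```text
top 414.79001377957746 [0.48059641 0.02592749 1.3782166 ] [[0.01, -1.0, -0.01], [-1.0, -0.01, -0.07], [0.07, 0.01, -1.0]]
side 501.40236509657814 [ 0.31386133 -1.11458444  1.16685085] [[0.98, -0.2, 0.02], [-0.13, -0.67, -0.73], [0.16, 0.72, -0.68]]
{'t': 0.1, 'q': [1.072, 0.528, 1.434, -0.0, 1.181, -0.178], 'qd': [-0.0, -0.001, -0.003, 0.0, 0.003, 0.0], 'tau': [-0.0, -44.33, -17.858, -0.0, 0.004, 0.0], 'tcp_pos': [0.197, 0.593, 0.23], 'tool_rot': [0.699, -0.113, 0.113, -0.697], 'force': [0.348, -0.456, 0.392], 'ft_torque': [0.013, -0.007, -0.025], 'finger_gap': 1.0} 0.0187
```

View pics/top0.png

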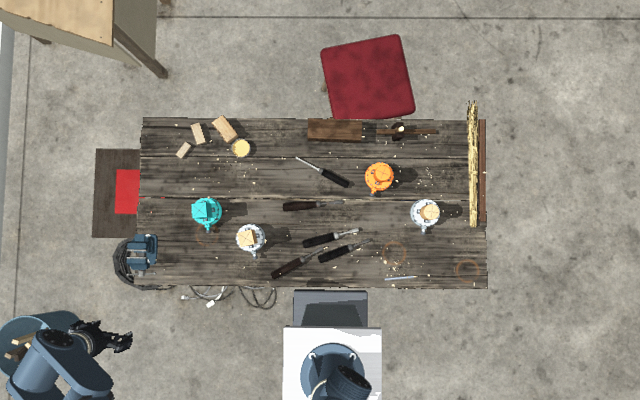

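View pics/side0.png

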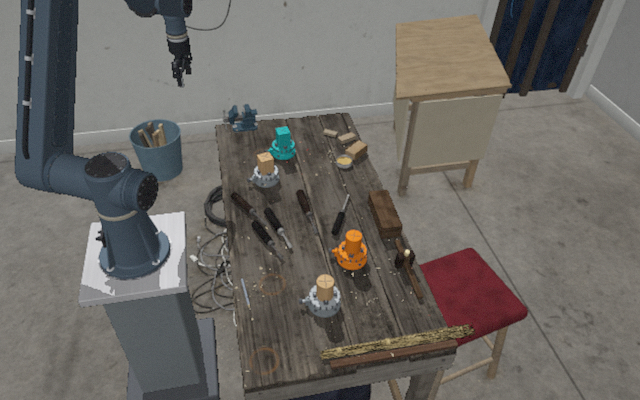

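The top view shows four stands: wooden square at (250,237), wooden round at (428,212), turquoise square look-alike at (206,210) and orange round look-alike at (379,177). The plain wooden square at (250,237) is the one meant. The side view agrees: square (266,165), round (324,288). I'll confirm with one enlarged crop.

```bash
python3 - <<'E'
from h import *
a=np.load('top0.npz');b=np.load('side0.npz')
c1=cv2.resize(a['f'][205:265,220:280],None,fx=9,fy=9,interpolation=cv2.INTER_CUBIC)[:,:540][:540]
c2=cv2.resize(b['f'][145:195,240:290],(260,260),interpolation=cv2.INTER_CUBIC)
o=np.zeros((540,800,3),np.uint8);o[:,:540]=c1;o[:260,540:]=c2
cv2.imwrite('pics/crop.png',o[:,:,::-1])
print(ray(a['K'],a['R'],a['t'],250,237,.1),ray(b['K'],b['R'],b['t'],265,157,.104))
E
```

```text
[0.44457211 0.25686534 0.1       ] [0.4413694  0.26487666 0.104     ]
```

View pics/crop.png

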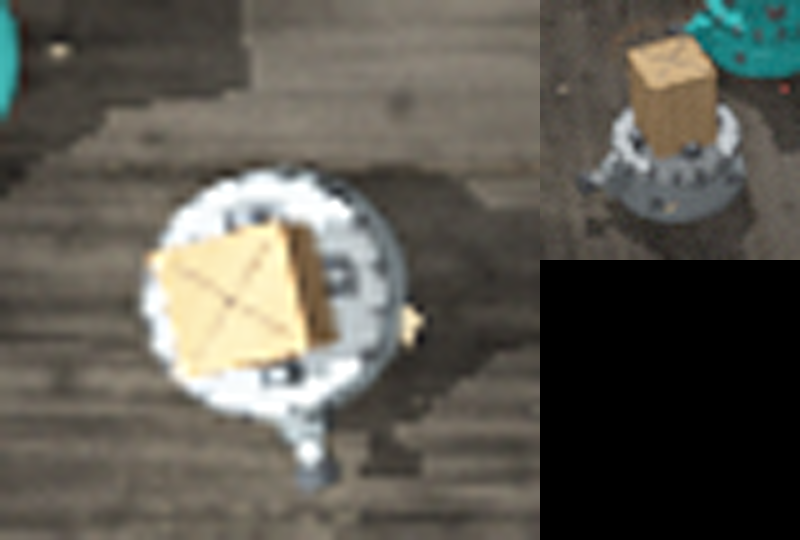

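The crop confirms it: plain wood square block with diagonals on a steel plate, top centre at crop (231,300), which is image (245.2,237.9).

```bash
python3 - <<'E'
from h import *
from scipy.spatial.transform import Rotation as Ro
a=np.load('top0.npz')
P=np.array([[150,260],[283,224],[309,347],[188,376]])/9+[220,205]-.45
W=np.array([ray(a['K'],a['R'],a['t'],u,v,.104) for u,v in P]);c=W.mean(0);print(W.round(4),c)
E=np.roll(W,-1,0)-W;print(np.linalg.norm(E,axis=1),np.degrees(np.arctan2(E[:,1],E[:,0]))%90)
s=manip.sense();R=Ro.from_quat(s['tool_rot']).as_matrix();print(R.round(3))
print('jaw az',np.degrees(np.arctan2(R[1,2],R[0,2])))
g=np.array([c[0],c[1],.069]);print('shift cm',R.T@(g-s['tcp_pos'])*100)
print('base az',np.degrees(np.arctan2(c[1],c[0])),np.hypot(*c[:2]))
print(ray(a['K'],a['R'],a['t'],428,212,.104),ray(a['K'],a['R'],a['t'],206,210,.104))
E
```

```text
[[0.4551 0.2988 0.104 ]
 [0.4678 0.2536 0.104 ]
 [0.4262 0.2438 0.104 ]
 [0.4159 0.2849 0.104 ]] [0.44126854 0.27025703 0.104     ]
[0.04692816 0.04276277 0.04229866 0.04157612] [15.71202689 13.20429688 14.03414547 19.54127676]
[[ 0.949 -0.001  0.315]
 [-0.315 -0.002  0.949]
 [-0.    -1.    -0.002]]
jaw az 71.61964237114171
shift cm [ 33.37399107  16.17609734 -22.84279455]
base az 31.48558542257556 0.5174522086958974
[ 0.52670013 -0.28844716  0.104     ] [0.52613789 0.3938891  0.104     ]
```

```bash
python3 -m jog '[[[1,0,-0.7],-0.03],[[3,0,-2],-0.06],[[5.5,0.5,-3.8],-0.1],[[8,1,-5.5],-0.15],[[10.5,1.5,-7.2],-0.2],[[13,2,-8.9],-0.25],[[15.5,2.5,-10.6],-0.3],[[18,3,-12.3],-0.35],[[20.5,3.5,-14],-0.4],[[23,4,-15.7],-0.45],[[25.5,5,-17.4],-0.5],[[28,6,-19.1],-0.55],[[30.5,7,-20.8],-0.59],[[32.5,7.5,-22.2],-0.59],[[33.4,8,-22.8],-0.59],[[33.4,8,-22.8],-0.59],[[33.4,8,-22.8],-0.59],[[33.4,8,-22.8],-0.59]]' 8.5
python3 - <<'E'
from h import *
from scipy.spatial.transform import Rotation as Ro
s=manip.sense();R=Ro.from_quat(s['tool_rot']).as_matrix();print(s['tcp_pos'],np.round(s['q'],2),'jaw az',np.degrees(np.arctan2(R[1,2],R[0,2])),s['finger_gap'])
f,K,Rc,t=snap('side')
c=f[90:210,190:350];cv2.imwrite('pics/s1.png',cv2.resize(c,None,fx=5,fy=5,interpolation=cv2.INTER_CUBIC)[:,:,::-1])
p=np.array(s['tcp_pos'])
for q in (p,[.4413,.2703,.104]): print((proj(K,Rc,t,q)-[190,90])*5)
E
```

```text
t: 1.6
tcp_pos: [0.4412, 0.2723, 0.1514]
tool_rot: [-0.701, -0.095, 0.095, 0.701]
force: [0.0, -0.6, 1.1]
finger_gap: 0.995
[0.44119833 0.27230249 0.15143818] [ 0.34  0.5   1.78  0.    0.86 -1.5 ] jaw az 105.46800550326586 0.9947967452361809
[369.78242572 272.90302516]
[373.87338525 330.28630336]
```

View pics/s1.png

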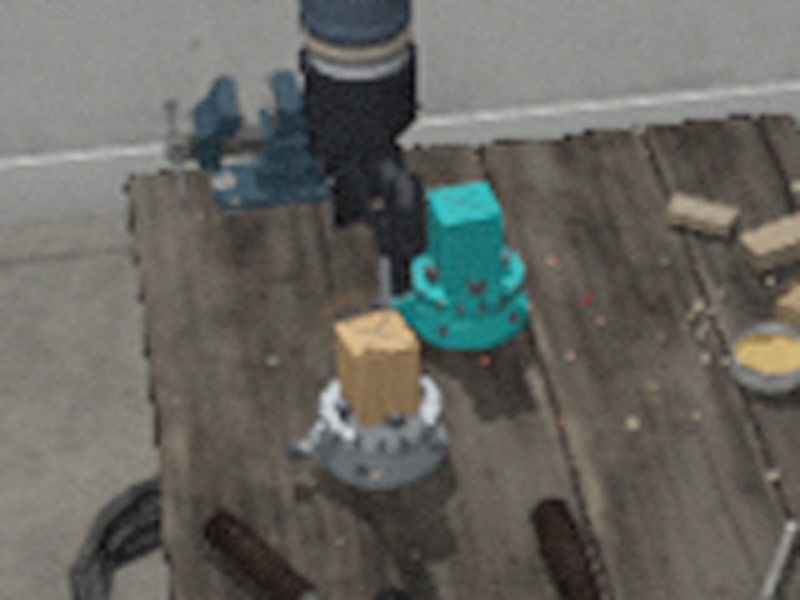

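The open gripper is above the block (block top centre at crop (376,333), predicted (374,330)). The fingers straddle it along the face direction and stay clear of the turquoise stand. Next I go down and grip.

```bash
python3 -m jog '[[[0,1,-0.2],0],[[0,2,-0.2],0],[[0,3,-0.2],0],[[0,4,-0.2],0],[[0,5,-0.2],0],[[0,6,-0.2],0],[[0,7,-0.2],0],[[0,7.8,-0.2],0],[[0,8.2,-0.2],0],[[0,8.2,-0.2],0],[[0,8.2,-0.2],0],[[0,8.2,-0.2],0]]'
python3 - <<'E'
from h import *
s=manip.sense();print(s['tcp_pos'],s['ft_torque'])
f,K,Rc,t=snap('side')
cv2.imwrite('pics/s2.png',cv2.resize(f[110:200,210:330],None,fx=6,fy=6,interpolation=cv2.INTER_CUBIC)[:,:,::-1])
E
```

```text
t: 2.65
tcp_pos: [0.443, 0.2696, 0.0696]
tool_rot: [-0.701, -0.095, 0.095, 0.701]
force: [0.5, 0.5, 0.5]
finger_gap: 0.997
[0.44300204 0.2695623  0.06959896] [-0.01755527  0.02999912 -0.00168186]
```

View pics/s2.png

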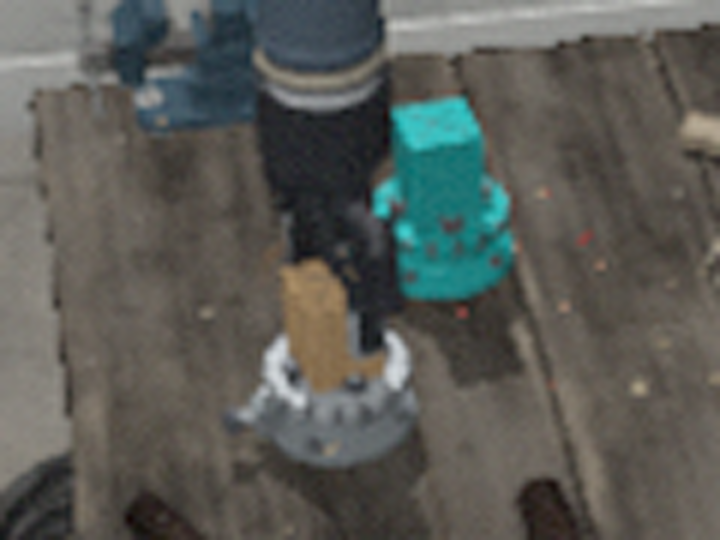

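One finger stands in front of the near face at crop (370,320), as expected for the open standoff, and nothing touches. Closing now.

```bash
python3 -m jog '[[[0,0,0],0],[[0,0,0],0],[[0,0,0],0],[[0,0,0],0],[[0,0,0],0],[[0,0,0],0],[[0,0,0],0],[[0,0,0],0],[[0,0,0],0],[[0,0,0],0],[[0,0,0],0],[[0,0,0],0]]' 3.5 60
python3 -c "
from h import *
s=manip.sense();print(s['tcp_pos'],s['force'],s['ft_torque'])"
```

```text
t: 3.7
tcp_pos: [0.4422, 0.2715, 0.0703]
tool_rot: [-0.7, -0.095, 0.094, 0.702]
force: [-4.0, 8.0, 6.0]
finger_gap: 0.527
[0.44224276 0.27145614 0.0703128 ] [-3.96090047  8.01103813  5.95944899] [ 1.1202794   0.60186454 -0.00815846]
```

Gripped (45 mm). A side load of 8 N says the axis lies a little toward +z of the tool, so I add 2 mm there and turn.

```bash
python3 -m jog '[[[0,0,0.1],0],[[0,0,0.2],0.05],[[0,0,0.2],0.13],[[0,0,0.2],0.21],[[0,0,0.2],0.29],[[0,0,0.2],0.37],[[0,0,0.2],0.45],[[0,0,0.2],0.53],[[0,0,0.2],0.61],[[0,0,0.2],0.69],[[0,0,0.2],0.77],[[0,0,0.2],0.85],[[0,0,0.2],0.93],[[0,0,0.2],1.01],[[0,0,0.2],1.08],[[0,0,0.2],1.14],[[0,0,0.2],1.18],[[0,0,0.2],1.18],[[0,0,0.2],1.18],[[0,0,0.2],1.18]]'
python3 - <<'E'
from h import *
from scipy.spatial.transform import Rotation as Ro
s=manip.sense();R=Ro.from_quat(s['tool_rot']).as_matrix();print(s['tcp_pos'],s['force'],s['ft_torque'],'jaw az',np.degrees(np.arctan2(R[1,2],R[0,2])),s['finger_gap'])
f,K,Rc,t=snap('side')
cv2.imwrite('pics/s3.png',cv2.resize(f[110:200,210:330],None,fx=6,fy=6,interpolation=cv2.INTER_CUBIC)[:,:,::-1])
E
```

```text
t: 5.37
tcp_pos: [0.4419, 0.2705, 0.0703]
tool_rot: [0.635, -0.311, 0.311, -0.635]
force: [-1.2, -3.9, 7.3]
finger_gap: 0.53
[0.44189845 0.27053819 0.07030443] [-1.214143   -3.87287639  7.29729722] [-0.41098062 -0.14776136 -0.01229369] jaw az 37.85014978540972 0.5303921045063705
```

View pics/s3.png

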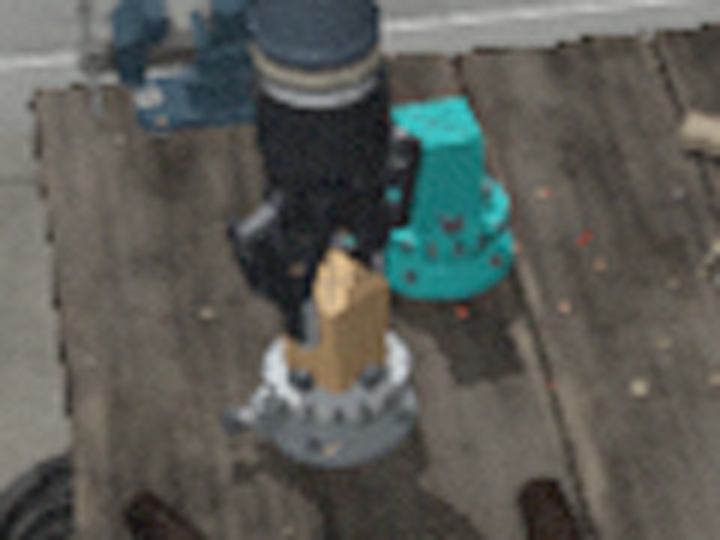

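The block has turned about 67.6° with the tool, edge now facing the camera at crop (335,300). The yaw torque is near zero, so it is in the stop. Release and lift.

```bash
python3 -m jog '[[[0,0,0],0],[[0,0,0],0],[[0,0,0],0],[[0,0,0],0],[[0,0,0],0],[[0,0,0],0],[[0,0,0],0],[[0,0,0],0],[[0,0,0],0],[[0,0,0],0],[[0,0,0],0],[[0,0,0],0]]' 8
python3 -m jog '[[[0,-0.5,0],0],[[0,-1.5,0],0],[[0,-3,0],0],[[0,-4.5,0],0],[[0,-6,0],0],[[0,-8,0],0],[[0,-10,0],0],[[0,-12,0],0],[[0,-14,0],0],[[0,-16,0],0],[[0,-16,0],0]]'
python3 -m jog '[[[-1.5,0,-1.5],0],[[-3,0,-3],0],[[-5,0,-5],0],[[-7,0,-7],0],[[-7,0,-7],0],[[-7,0,-7],0]]'
python3 - <<'E'
from h import *
s=manip.sense();print(s['tcp_pos'],s['q'])
f,K,Rc,t=snap('side');a=cv2.resize(f[120:190,220:310],(400,311),interpolation=cv2.INTER_CUBIC)
f,K,Rc,t=snap('top');np.savez('top1.npz',f=f);b=cv2.resize(f[205:265,220:280],(400,400),interpolation=cv2.INTER_CUBIC)
o=np.zeros((600,800,3),np.uint8);o[:311,:400]=a;o[:400,400:]=b
o[400:,400:600]=cv2.resize(f[185:235,400:450],(200,200));o[400:,600:]=cv2.resize(np.load('top0.npz')['f'][185:235,400:450],(200,200))
cv2.imwrite('pics/s4.png',o[:,:,::-1])
E
```

```text
t: 6.42
tcp_pos: [0.4421, 0.2714, 0.0693]
tool_rot: [0.635, -0.311, 0.311, -0.635]
force: [-0.6, -0.5, 0.1]
finger_gap: 0.936
t: 7.33
tcp_pos: [0.4445, 0.2724, 0.2341]
tool_rot: [-0.633, 0.309, -0.313, 0.637]
force: [0.8, -0.2, 0.2]
finger_gap: 0.936
t: 7.83
tcp_pos: [0.3422, 0.2836, 0.2294]
tool_rot: [0.636, -0.311, 0.31, -0.635]
force: [0.1, -0.1, -0.0]
finger_gap: 0.939
[0.34218983 0.28364731 0.22938407] [ 4.39823699e-01  2.88769510e-01  1.86834376e+00 -1.85631427e-04
  9.85157989e-01 -2.21900203e-01]
```

View pics/s4.png

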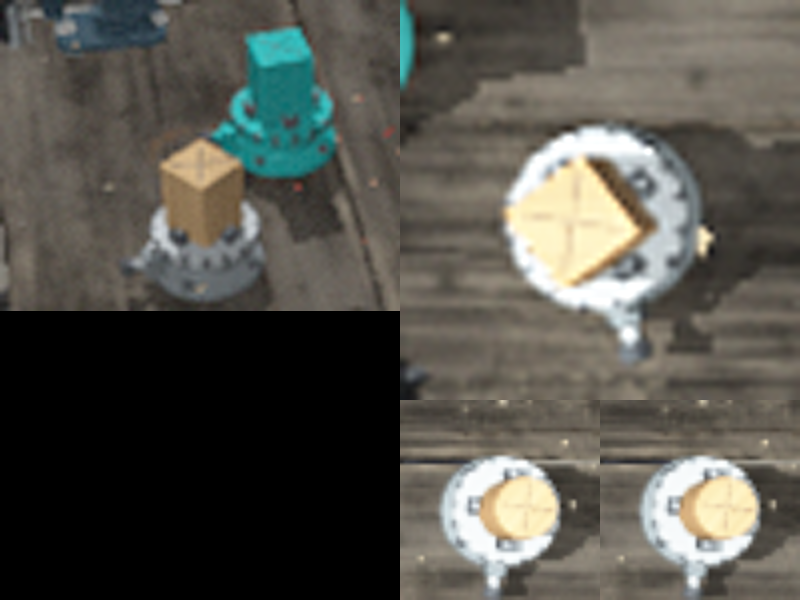

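The final picture shows the block turned, with top corners at (503,212), (583,157), (643,224) and (570,287), a clockwise turn of about 66° (mod 90). The round blank is unchanged and the arm is clear.

```bash
python3 -c "
from station import workorder
print(workorder.sign_off())"
```

```text
the job is handed in; nothing more can be done
None
```

I turned the plain wooden square blank clockwise by three clicks in a single grip, let go, backed the arm off, and handed the job in at about 8 s. Sign-off reports no verdict, so the result rests on these checks:

- **Turn:** before release the tool had turned 67.6° with almost no twisting moment (0.01 N m). After release, the block's edges in the top picture gave about 66° (edges repeat every 90°). Both agree with the third stop at 67.5°.
- **Round blank:** it looks the same in the before and after pictures.
- **Contact and force:** the gripper is clear of everything, and the wrist force read at most about 11 N at the end of any move.
- **Look-alikes:** the turquoise and orange stands were not approached.
- **Disagreements:** the first estimates of the block's position differed by 5–8 mm between the two cameras. A side load of about 9 N on closing showed the grip was slightly off centre, so I corrected it by 2 mm before turning. No other check failed.

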